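# Change over the snack boxes

### The job

The silver-topped squares are finished for today and the biscuits are next: first push the sliding cover of the brown squares box fully shut, then push the cover of the blue biscuit box fully open. Push the covers by their black ribs with the fingertips only: do not grip a rib, do not lift the boxes or shove them across the table, and leave everything else standing where it is.

Things in the scene. Friction and masses are not known exactly. Their poses are not given: they have to be found in the camera images.
- squares_box: Brown snack box full of silver-topped cereal squares. Origin at the centre of its underside; 150 mm along its x, 270 mm along its y, 91 mm high without the cover, stands loose on rubber feet, about 2 to 2.8 kg. Its left half (+y) has a fixed roof, its right half (-y) is the mouth, which a flat cover closes; the cover slides along the box's y. The food fills it to about 25 mm below the roof.
- squares_cover (a joint): how far the brown box's cover is slid open, in m along the box's +y: 0 = fully shut over the mouth (stop), 0.115 = fully open (stop), the cover then lying over the fixed roof. It stays where it is left and needs about 2 N to slide. The cover is a clear plate 146 x 135 mm, its upper face 96 mm above the table, no walls standing above it.
- squares_rib (a point): centre of the top of the black rib that stands across the brown box's cover, midway along the slide: rib 110 mm long (box x), 20 mm thick (box y), 30 mm tall above the cover; its top is 126 mm above the table. It moves with the cover; in the box's frame it lies at x = 0, y = -0.0675 + joint value. Axes as the box's.
- squares_rib_left: the left half (+y side) of the brown box's rib, 110 x 8 x 30 mm; origin at the centre of its underside, 6 mm to the +y side of the rib's middle. Fingers push on this outer face.
- squares_rib_right: the right half (-y side) of the brown box's rib, 110 x 8 x 30 mm; origin at the centre of its underside, 6 mm to the -y side of the rib's middle. Fingers push on this outer face.
- biscuit_box: Blue snack box full of round pale biscuits, same make as the brown one. Origin at the centre of its underside; 150 mm along its x, 270 mm along its y, 91 mm high without the cover, stands loose on rubber feet, about 2 to 2.8 kg. Its left half (+y) has a fixed roof, its right half (-y) is the mouth, which a flat cover closes; the cover slides along the box's y. The food fills it to about 25 mm below the roof.
- biscuit_cover (a joint): how far the blue box's cover is slid open, in m along the box's +y: 0 = fully shut over the mouth (stop), 0.115 = fully open (stop), the cover then lying over the fixed roof. It stays where it is left and needs about 2 N to slide. The cover is a clear plate 146 x 135 mm, its upper face 96 mm above the table, no walls standing above it.
- biscuit_rib (a point): centre of the top of the black rib that stands across the blue box's cover, midway along the slide: rib 110 mm long (box x), 20 mm thick (box y), 30 mm tall above the cover; its top is 126 mm above the table. It moves with the cover; in the box's frame it lies at x = 0, y = -0.0675 + joint value. Axes as the box's.
- biscuit_rib_left: the left half (+y side) of the blue box's rib, 110 x 8 x 30 mm; origin at the centre of its underside, 6 mm to the +y side of the rib's middle. Fingers push on this outer face.
- biscuit_rib_right: the right half (-y side) of the blue box's rib, 110 x 8 x 30 mm; origin at the centre of its underside, 6 mm to the -y side of the rib's middle. Fingers push on this outer face.
- cup: steel cup, 72 mm across, 85 mm high, close behind the brown box (beyond it); bystander. Origin under its centre
- jam_jar: amber jar, 56 mm across, 70 mm high, red cap, close in front of the blue box; bystander. Origin under its centre
- water_bottle: clear bottle, 66 mm across, 200 mm high, on the left; bystander. Origin under its centre
- mug: white mug, 80 mm across, 90 mm high, on the right; bystander. Origin under its centre
- tin: yellow-banded tin, 74 mm across, 60 mm high, in the middle beyond the boxes; bystander. Origin under its centre
- stray_square: one silver-topped square, 42 x 42 x 18 mm, close behind the blue box; bystander. Origin under its centre

How it is judged:
By the outcome, as a careful person would: the job done as asked, in the order asked, and still so for the second after the job is handed in, with the robot touching nothing.
It also fails if it takes over 48 s, if anything falls off the work surface, if the arm or the gripper's body presses on something with over 40 N, if the wrist force passes 120 N, or if a joint passes its speed limit or range.

### The arm

A 7-joint arm with a two-finger parallel gripper is mounted at the origin on the work surface. World frame = base frame: x ahead of the robot, y to its left, z up, the work surface at z = 0. Lengths are in mm, angles in rad, forces in N, time in s.
With the tool pointing down it reaches from about 400 to 875 mm from the base axis. Payload 4.4 kg.
Tool frame: the origin (TCP) lies at the very end of the fingers, on their centre line; the grasp point (between the pads) lies 19 mm behind it; y points along the fingers, x is the direction in which the jaws open and shut, and the axes are right-handed (so a half turn about y gives the same grasp; the last joint's range is limited). The gripper opens to 85 mm and grips with 20 to 120 N. Pads are 22 mm wide; open, the fingers measure 114 mm over their backs; the gripper's body (76 mm by 85 mm) begins 54 mm behind the grasp point. The pads swing forward as they close: fully open they stand 13 mm farther back than shut.
Start: joints at [1.179, 0.628, 0.038, 1.517, -0.027, 0.996, -0.02], TCP at [208.071, -615.812, 231.313] pointing down, gripper open.
Joint ranges: [-3.06, 3.06], [-0.37, 2.12], [-1.25, 1.32], [0.18, 2.47], [-1.1, 4.24], [0.23, 1.98], [-2.94, 2.94]. Speed limits (rad/s): [2.57, 2.57, 3.14, 3.14, 3.14, 3.14, 3.14].

### API

Orientations are given as [roll, pitch, yaw] about the fixed x, y, z axes, in that order (R = Rz(yaw) Ry(pitch) Rx(roll)).
In Python, from cell import readout, eyes, finish_job gives the robot as it stands. The module is installed in compiled form; this text tells all that it offers.
- The arm moves only by the tool apply_moves, never from a script. Its argument "commands" is a list that holds one entry, the list of rows, each a list of 6 numbers: the shift along the tool's x, y, z in units of 0.04 m (1.0 is 0.04 m), then the turn, a rotation vector about the tool's x, y, z in units of 5 degrees (1.0 is 5 degrees). A call has 1 to 8 rows; each row shifts and turns the pose as measured when the row begins, along the tool's axes as they then stand; what a row does not reach is not made up. A row lasts 1/12 s, in which the tool goes at most 41.7 mm and 7.16 degrees, less where a joint would pass 70% of its speed; a pose out of reach is approached as far as the arm can. A call with a number of a shift or a turn outside -1 to 1 is refused whole. A call with a gripper value outside its range is refused whole. "claw" is the finger opening in mm, from 0 to 85.4, set as the call begins (left out, the last holds). The fingers move at their own pace and stop on an object; the grip force is fixed at half the most. Time passes only in rows, so rows that do not move let the fingers close. It gives the time, the measured TCP pose, the force and the opening at its end, in the units of the state.
- readout.read_state(): the state, without advancing time (a new reading comes with each control period).
- eyes.get_image(name): name is "side" or "top" or "wrist"; returns a dict with "image" (480x640x3 uint8, red, green, blue), "mtx" (3x3 intrinsics, pixels), "k1" (the pictures are not rectified: a ray, as slopes to the right and down, at radius r is drawn at 1 + k1 r^2 times it, then the intrinsics apply), "rvec" (rotation vector, rad) and "tvec" (3), from world to camera coordinates, as OpenCV has them. Camera axes: x right, y down, z forward; pixel columns grow to the right and rows downward; lengths in mm; the calibration is good to about 2 mm. A picture is of the moment at which its call begins. There is no depth.
- finish_job(): hands the job in, once; it reports no verdict.
The state is a dict: "clock": time; "qpos": joint angles; "qd": joint speeds; "tau": joint torques, N m; "eef_pos": TCP position; "tool_rot": TCP orientation; "force": force on the tool from outside, world axes, zero at the start; "torque": the same for the moment, N m; "width": finger opening in mm.
Only numpy, scipy, OpenCV 4.12 (cv2) and the standard library are available. Lean on these libraries where they do the work, as an engineer would, in place of code of your own. Each camera call takes 0.05 s, during which the arm holds its last target. There are 200 camera calls.

## Working session

There is one attempt and no reset: what is moved stays moved. The work goes in short steps, Python scripts to look and compute and a tool call to move; the robot and the scene stay as the last step left them, time stands still between calls to the robot, and variables do not carry over. Pictures are saved under pics/ and viewed, about 8 in all and at most 12, crops included, and the job is handed in when it is done.

Besides the shell and the picture viewer there is one more tool, called after "Emit:" in YAML: its name, and indented under it one key for each argument. apply_moves: Moves the arm, as the interface text tells. Shifts and turns lie within -1 to 1; 1 stands for 0.04 m of shift or 5 degrees of turn. Its arguments: {"type":"object","properties":{"commands":{"type":"array"},"claw":{"type":"number"}},"required":["commands"]}

```bash
mkdir -p pics; cat > h.py <<'E'
import numpy as np, cv2
from cell import readout, eyes, finish_job
def snap(n,f=None):
    d=eyes.get_image(n)
    if f: cv2.imwrite('pics/'+f,d['image'][...,::-1])
    return d
def ray(d,px,z):
    K=np.array(d['mtx'],float);k=float(d['k1'])
    px=np.atleast_2d(np.array(px,float))
    u=cv2.undistortPoints(px[:,None],K,np.array([k,0,0,0,0.]))[:,0]
    R=cv2.Rodrigues(np.array(d['rvec'],float))[0];t=np.array(d['tvec'],float).ravel()
    c=-R.T@t; v=np.c_[u,np.ones(len(u))]@R
    return c+v*((z-c[2])/v[:,2])[:,None]
E
python3 - <<'E'
from h import *
for n in('top','side'):
    d=snap(n,n+'1.png');print(n,d['k1'],d['mtx'],-cv2.Rodrigues(np.array(d['rvec']))[0].T@np.array(d['tvec']).ravel())
print(readout.read_state())
E
```

```text
top -0.12907038568667278 [[597.26677516   0.         321.83409504]
 [  0.         597.26677516 237.72080284]
 [  0.           0.           1.        ]] [ 356.77432601   -3.35497173 1361.87446889]
side -0.023365562217514225 [[446.94652531   0.         321.51998091]
 [  0.         446.94652531 234.93136452]
 [  0.           0.           1.        ]] [245.45543926 625.66596668 722.3374667 ]
{'clock': 0.1, 'qpos': array([ 1.1792218 ,  0.62925011,  0.03845777,  1.51827149, -0.02700816,
        0.99627621, -0.01996521]), 'qd': array([ 0.00088659, -0.00180743, -0.00048363, -0.00345319, -0.00116191,
        0.00053507, -0.00091638]), 'tau': array([ 3.05818321e-03, -5.64530611e+01,  1.23068970e+00, -1.93973529e+01,
        1.13480946e-02,  5.45314790e-03, -2.39044402e-05]), 'eef_pos': array([ 207.87466398, -615.27947227,  230.48243594]), 'tool_rot': array([-1.57081376,  0.00168681, -1.24500208]), 'force': array([-0.51347228, -0.12216834, -0.05437794]), 'torque': array([-0.02419985, -0.0719939 , -0.00326841]), 'width': 85.05317950664936}
```

View pics/top1.png

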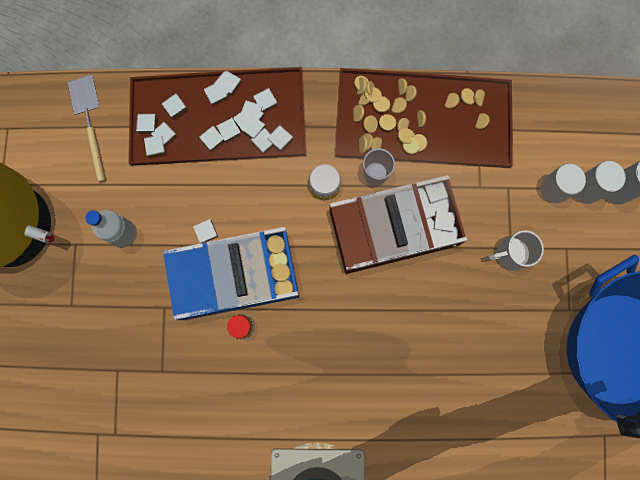

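View pics/side1.png

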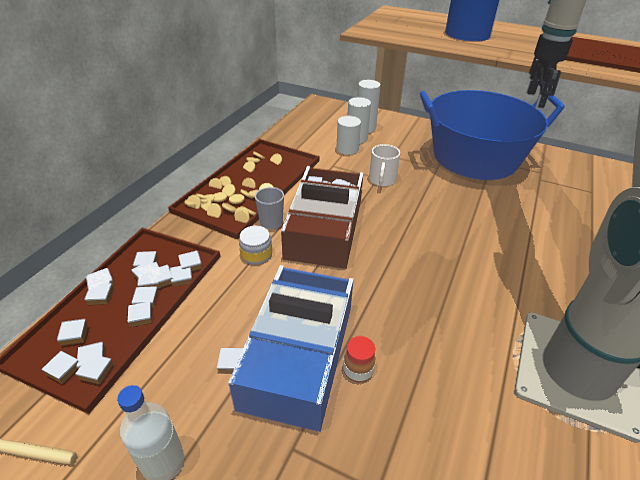

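The top view shows the brown box with its rib near (397,220) and its mouth to the right, and the blue box with its rib near (237,270). Both covers are partly open. The side view agrees. The tin, cup, jar and stray square all stand close to the boxes. Next I'll zoom in on the ribs.

```bash
python3 - <<'E'
from h import *
d=snap('top');im=d['image']
a=cv2.resize(im[165:285,325:475],None,fx=4,fy=4,interpolation=2);b=cv2.resize(im[215:335,155:305],None,fx=4,fy=4,interpolation=2)
c=np.hstack([a,b])[...,::-1];cv2.imwrite('pics/z1.png',cv2.resize(c,(800,320)) if 0 else np.vstack([a,b])[...,::-1][:960:,:][::1] if 0 else cv2.resize(c,(800,320),interpolation=cv2.INTER_AREA))
g=im.max(2)
for nm,(x0,y0,x1,y1) in dict(sq=(375,185,420,255),bi=(220,235,255,305)).items():
    m=np.zeros_like(g);m[y0:y1,x0:x1]=(g[y0:y1,x0:x1]<70)*255
    cs=cv2.findContours(m,0,1)[0];c=max(cs,key=cv2.contourArea)
    bx=cv2.boxPoints(cv2.minAreaRect(c)); print(nm,cv2.minAreaRect(c),np.round(ray(d,bx,126)[:,:2],1).tolist())
hsv=cv2.cvtColor(im,cv2.COLOR_RGB2HSV)
print(hsv[290,190],hsv[240,350])
for nm,(x0,y0,x1,y1),lo,hi in(('bi',(155,215,305,335),(105,150,60),(120,255,255)),('sq',(325,170,475,280),(0,130,50),(11,255,140))):
    m=cv2.inRange(hsv,lo,hi);q=np.zeros_like(m);q[y0:y1,x0:x1]=m[y0:y1,x0:x1];q=cv2.morphologyEx(q,cv2.MORPH_OPEN,np.ones((3,3)))
    c=np.vstack([c for c in cv2.findContours(q,0,1)[0] if cv2.contourArea(c)>60])
    r=cv2.minAreaRect(c);bx=cv2.boxPoints(r);print(nm,r,np.round(ray(d,bx,91)[:,:2],1).tolist())
E
```

```text
sq ((395.5384826660156, 220.80772399902344), (51.83412551879883, 10.963223457336426), 74.74488067626953) [[645.4, -134.8], [652.0, -157.4], [544.7, -185.0], [538.4, -162.6]]
bi ((237.55007934570312, 269.5803527832031), (52.87782287597656, 10.2310152053833), 79.87532806396484) [[540.6, 192.2], [544.7, 171.1], [435.9, 148.5], [431.9, 169.3]]
[107 188 163] [  7 142 117]
bi ((229.37744140625, 272.99090576171875), (67.46766662597656, 127.03370666503906), 78.31063079833984) [[525.9, 344.6], [585.1, 75.6], [442.7, 43.8], [384.3, 308.3]]
sq ((381.0726013183594, 225.8515167236328), (65.50110626220703, 89.48591613769531), 75.46554565429688) [[634.1, -20.9], [686.8, -211.0], [546.3, -244.4], [495.9, -57.1]]
```

View pics/z1.png

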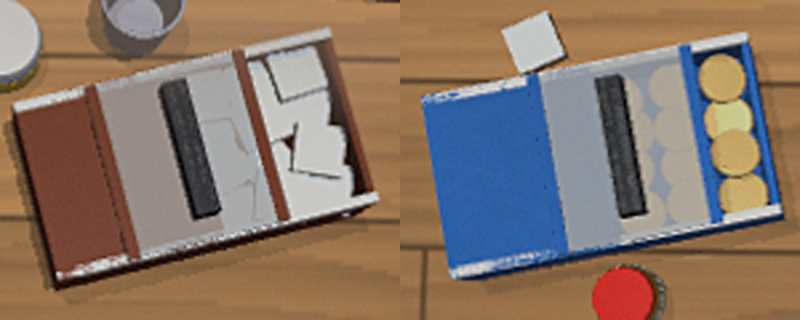

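Rib centres are about (595,-161) with yaw 14.5° for brown, and (488,171) with yaw 12° for blue. I'll close the fingers and travel above the left side of the brown rib.

Emit:
apply_moves:
  commands:
    - [[0,-0.9,0,0,0,0],[-0.4,-0.6,0.5,0,0,0],[-0.55,0,0.8,0,0,0],[-0.55,0,0.8,0,0,0],[-0.55,0,0.8,0,0,0],[-0.55,0,0.8,0,0,0],[-0.55,0,0.8,0,0,0],[-0.55,0,0.8,0,0,0]]
  claw: 0

```text
clock: 0.82
eef_pos: [357.5, -408.6, 289.1]
tool_rot: [-1.578, 0.003, -1.266]
force: [1.4, -0.9, 0.4]
width: 0.0
```

Emit:
apply_moves:
  commands:
    - [[-0.55,0,0.8,0,0,0],[-0.55,0,0.8,0,0,0],[-0.55,0,0.8,0,0,0],[-0.55,0,0.8,0,0,0],[-0.55,0,0.8,0,0,0],[-0.55,0,0.8,0,0,0],[-0.55,0,0.8,0,0,0],[0,0,0,0,-1,0]]

```text
clock: 1.48
eef_pos: [535.5, -171.9, 287.3]
tool_rot: [-1.573, 0.008, -1.167]
force: [0.1, 2.0, -0.5]
width: -0.3
```

Emit:
apply_moves:
  commands:
    - [[0,0,0,0,-1,0],[0,0,0,0,-1,0],[0,0,0,0,-1,0],[0,0,0,0,-1,0],[0,0,0,0,-1,0],[0,0,0,0,-1,0],[0,0,0,0,-1,0],[0,0,0,0,-1,0]]

```text
clock: 2.15
eef_pos: [536.7, -164.4, 284.5]
tool_rot: [-1.567, 0.013, -0.421]
force: [0.4, 0.6, -0.4]
width: 0.3
```

Emit:
apply_moves:
  commands:
    - [[0,0,0,0,-1,0],[0,0,0,0,-1,0],[0,0,0,0,-1,0],[0,0,0,0,-1,0],[0,0,0,0,-1,0],[0,0,0,0,-1,0],[0,0,0,0,-1,0],[0,0,0,0,-1,0]]

```text
clock: 2.82
eef_pos: [534.5, -164.6, 282.2]
tool_rot: [-1.557, 0.012, 0.313]
force: [0.5, -0.1, 0.3]
width: 0.1
```

Emit:
apply_moves:
  commands:
    - [[0,0,0,-0.16,0.67,-0.14],[0.75,0,0.4,0,0,0],[0.75,0,0.4,0,0,0],[0,1,0,0,0,0],[0,1,0,0,0,0],[0,0,0,0,0,0]]

```text
clock: 3.32
eef_pos: [587.0, -119.1, 200.7]
tool_rot: [-1.574, -0.004, 0.251]
force: [-1.7, -0.3, -0.3]
width: -0.0
```

```bash
python3 - <<'E'
from h import *
d=snap('wrist','w1.png');s=readout.read_state();print(s['eef_pos'],s['tool_rot'],s['qpos'],s['force'])
print(-cv2.Rodrigues(np.array(d['rvec']))[0].T@np.array(d['tvec']).ravel())
R=cv2.Rodrigues(np.array(d['rvec'],float))[0]
for P in ([595,-161.5,126],):
    print(cv2.projectPoints(np.array([P],float),np.array(d['rvec'],float),np.array(d['tvec'],float),np.array(d['mtx'],float),np.array([d['k1'],0,0,0.]))[0])
E
```

```text
[ 588.33710716 -119.59830857  203.75933324] [-1.57524035 -0.00671464  0.2504898 ] [ 0.40155781  0.60804583 -0.39631332  1.69218118  0.29008486  0.89160709
  0.13761149] [0.84047935 0.40720752 0.54526023]
[567.88598283 -47.39336971 340.32588646]
[[[309.56565667 315.88486774]]]
```

View pics/w1.png

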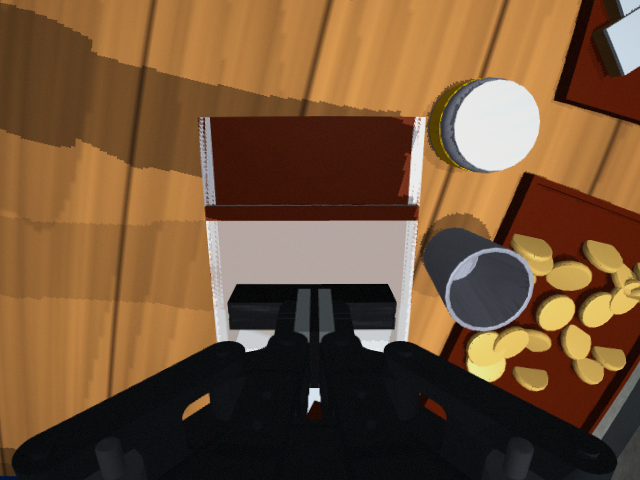

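The wrist view confirms the rib's top centre at about (312,316), where I predicted (310,316), and its yaw is aligned. I'll descend to about z = 105 behind the left face.

Emit:
apply_moves:
  commands:
    - [[-0.1,0.8,0,0,0,0],[0,0.8,0,0,0,0],[0,0.6,0,0,0,0],[0,0.25,0,0,0,0],[0,0,0,0,0,0]]

```text
clock: 3.78
eef_pos: [592.2, -124.4, 113.3]
tool_rot: [-1.583, -0.019, 0.247]
force: [0.3, -0.6, -0.1]
width: -0.2
```

Emit:
apply_moves:
  commands:
    - [[-0.15,0.15,0,0.14,0,0.22],[0,0.05,0,0,0,0],[0,0,-0.2,0,0,0],[0,0,-0.1,0,0,0]]

```text
clock: 4.12
eef_pos: [593.0, -139.2, 111.3]
tool_rot: [-1.574, -0.006, 0.247]
force: [-0.8, 0.4, -0.7]
width: -0.1
```

Emit:
apply_moves:
  commands:
    - [[0,0.12,-0.05,0,0,0],[0,0.05,-0.1,0,0,0],[0,0,-0.1,0,0,0],[0,0,-0.1,0,0,0],[0,0,-0.1,0,0,0]]

```text
clock: 4.53
eef_pos: [599.2, -156.8, 106.6]
tool_rot: [-1.572, -0.01, 0.246]
force: [-0.5, 2.4, 1.4]
width: -0.1
```

Emit:
apply_moves:
  commands:
    - [[0,0,-0.1,0,0,0],[0,0,-0.1,0,0,0],[0,0,-0.1,0,0,0],[0,0,-0.1,0,0,0]]

```text
clock: 4.87
eef_pos: [603.4, -173.1, 106.6]
tool_rot: [-1.571, -0.01, 0.247]
force: [-1.6, 1.3, 1.0]
width: 0.2
```

Emit:
apply_moves:
  commands:
    - [[0,0,-0.1,0,0,0],[0,0,-0.1,0,0,0],[0,0,-0.1,0,0,0],[0,0,-0.1,0,0,0],[0,0,-0.08,0,0,0],[0,0,-0.05,0,0,0]]

```text
clock: 5.37
eef_pos: [609.4, -196.6, 106.6]
tool_rot: [-1.572, -0.01, 0.247]
force: [-0.3, 2.3, 0.6]
width: 0.3
```

```bash
python3 - <<'E'
from h import *
d=snap('top');s=readout.read_state();print(s['eef_pos'],s['force'])
a=d['image'][165:285,325:475];cv2.imwrite('pics/z2.png',cv2.resize(a,None,fx=4,fy=4,interpolation=2)[...,::-1])
E
```

```text
[ 609.54931121 -197.21169132  106.60566391] [-0.56116101  0.63715397 -0.97299866]
```

View pics/z2.png

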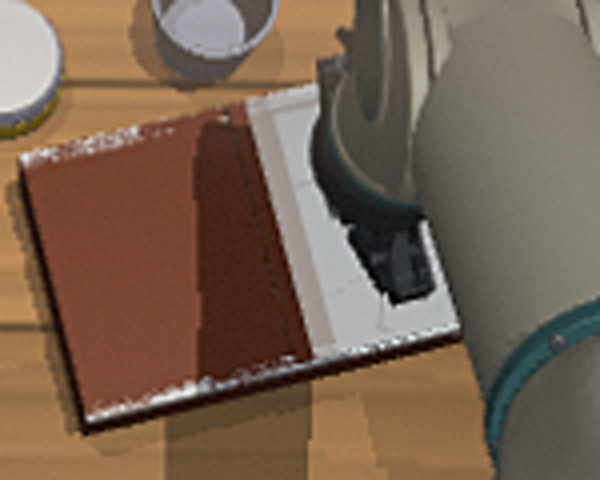

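The box hasn't moved: its left corners are still near (20,160) and (85,425). The cover is almost shut, so I'll go on in small steps and watch the force.

Emit:
apply_moves:
  commands:
    - [[0,0,-0.06,0,0,0],[0,0,-0.06,0,0,0],[0,0,-0.06,0,0,0]]

```text
clock: 5.67
eef_pos: [611.3, -204.0, 106.6]
tool_rot: [-1.572, -0.01, 0.247]
force: [-0.3, 2.1, 0.8]
width: 0.2
```

Emit:
apply_moves:
  commands:
    - [[0,0,-0.05,0,0,0],[0,0,-0.05,0,0,0]]

```text
clock: 5.83
eef_pos: [612.3, -208.2, 106.6]
tool_rot: [-1.571, -0.01, 0.247]
force: [-0.8, 2.0, 1.0]
width: 0.7
```

Emit:
apply_moves:
  commands:
    - [[0,0,-0.05,0,0,0],[0,0,-0.05,0,0,0]]

```text
clock: 6.0
eef_pos: [613.4, -212.3, 106.6]
tool_rot: [-1.571, -0.01, 0.247]
force: [0.7, 2.2, 1.9]
width: -0.6
```

Emit:
apply_moves:
  commands:
    - [[0,0,-0.04,0,0,0],[0,0,-0.04,0,0,0]]

```text
clock: 6.17
eef_pos: [614.2, -215.6, 106.5]
tool_rot: [-1.571, -0.01, 0.247]
force: [-2.1, 8.6, 3.4]
width: 0.2
```

Emit:
apply_moves:
  commands:
    - [[0,0,-0.02,0,0,0],[0,0,-0.02,0,0,0]]

```text
clock: 6.33
eef_pos: [614.2, -215.5, 106.6]
tool_rot: [-1.568, -0.009, 0.248]
force: [-2.0, 5.3, 2.1]
width: 0.0
```

Emit:
apply_moves:
  commands:
    - [[0,0,0.15,0,0,0],[0,0,0.3,0,0,0],[0,-0.8,0,0,0,0],[0,-0.9,0,0,0,0],[0,-0.9,0,0,0,0],[0,-0.2,0,0,0,0],[-0.08,0,0.9,0,0,0],[-0.08,0,0.9,0,0,0]]

```text
clock: 7.0
eef_pos: [584.7, -139.2, 220.6]
tool_rot: [-1.582, -0.008, 0.233]
force: [-0.0, 2.0, -0.6]
width: 0.1
```

Emit:
apply_moves:
  commands:
    - [[-0.08,0,0.9,0,0,0],[-0.08,0,0.9,0,0,0],[-0.08,0,0.9,0,0,0],[-0.08,0,0.9,0,0,0],[-0.08,0,0.9,0,0,0],[-0.08,0,0.7,0,0.4,0],[0,0,0,0,0,0]]

```text
clock: 7.58
eef_pos: [511.9, 72.1, 218.4]
tool_rot: [-1.587, -0.017, 0.201]
force: [-0.4, 0.2, -0.0]
width: -0.0
```

```bash
python3 - <<'E'
from h import *
s=readout.read_state();print(s['eef_pos'],s['tool_rot'],s['qpos'])
d=snap('top')['image'];e=snap('wrist')['image']
cv2.imwrite('pics/z3.png',np.hstack([cv2.resize(d[165:285,325:475],(400,320)),cv2.resize(e,(400,320))])[...,::-1])
E
```

```text
[511.88579424  72.06225078 218.35861326] [-1.5870679  -0.01697229  0.20076341] [ 0.08174876  0.47209211 -0.41107788  1.90845879  0.28130262  0.79961443
 -0.2836848 ]
```

View pics/z3.png

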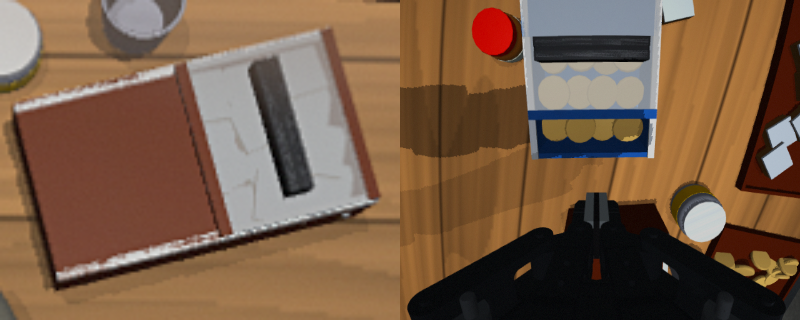

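The brown cover is shut, with its end bar at the box's right edge, and the box is unmoved. In the wrist view the blue rib is straight ahead. I'll move over to just right of it and descend.

Emit:
apply_moves:
  commands:
    - [[-0.1,0,0.5,0.18,0,0.2],[0,0,0.5,0,0,0],[0,0,0.5,0,0,0],[0,0,0,0,0,0]]

```text
clock: 8.02
eef_pos: [500.2, 119.3, 216.8]
tool_rot: [-1.579, 0.001, 0.184]
force: [-0.6, 0.7, 0.5]
width: -0.3
```

Emit:
apply_moves:
  commands:
    - [[0,0.8,0,0.1,-0.27,0],[0,0.8,0,0,0,0],[0,0.6,0,0,0,0],[0,0.3,0,0,0,0],[0,0,0.1,0,0,0]]

```text
clock: 8.43
eef_pos: [505.9, 114.6, 114.1]
tool_rot: [-1.576, -0.007, 0.198]
force: [-0.1, -0.7, 0.6]
width: -0.1
```

Emit:
apply_moves:
  commands:
    - [[-0.1,0.12,0.2,0,0,0.08],[0,0.06,0.25,0,0,0],[0,0,0.2,0,0,0],[0,0,0.1,0,0,0],[0,0,0.1,0,0,0]]

```text
clock: 8.85
eef_pos: [496.9, 147.8, 107.7]
tool_rot: [-1.577, -0.002, 0.193]
force: [0.3, -0.6, 0.8]
width: -0.0
```

Emit:
apply_moves:
  commands:
    - [[0,0,0.1,0,0,0],[0,0,0.1,0,0,0],[0,0,0.1,0,0,0],[0,0,0.1,0,0,0]]

```text
clock: 9.18
eef_pos: [494.2, 163.8, 109.1]
tool_rot: [-1.579, -0.004, 0.193]
force: [0.5, -2.7, -2.1]
width: -0.0
```

Emit:
apply_moves:
  commands:
    - [[0,0.05,0.1,0,0,0],[0,0.02,0.1,0,0,0],[0,0,0.1,0,0,0],[0,0,0.1,0,0,0],[0,0,0.1,0,0,0],[0,0,0.1,0,0,0]]

```text
clock: 9.68
eef_pos: [489.4, 188.4, 106.4]
tool_rot: [-1.581, -0.004, 0.191]
force: [2.0, -2.6, 2.1]
width: 0.2
```

Emit:
apply_moves:
  commands:
    - [[0,0,0.1,0,0,0],[0,0,0.1,0,0,0],[0,0,0.1,0,0,0],[0,0,0.1,0,0,0]]

```text
clock: 10.02
eef_pos: [485.8, 205.8, 106.2]
tool_rot: [-1.582, -0.003, 0.192]
force: [-0.4, -2.0, 1.3]
width: 0.2
```

Emit:
apply_moves:
  commands:
    - [[0,0,0.06,0,0,0],[0,0,0.06,0,0,0],[0,0,0.06,0,0,0]]

```text
clock: 10.27
eef_pos: [484.0, 214.4, 106.2]
tool_rot: [-1.581, -0.003, 0.192]
force: [0.2, -2.5, 1.0]
width: -0.1
```

Emit:
apply_moves:
  commands:
    - [[0,0,0.04,0,0,0],[0,0,0.04,0,0,0]]

```text
clock: 10.43
eef_pos: [483.3, 218.1, 106.1]
tool_rot: [-1.581, -0.003, 0.193]
force: [0.1, -3.1, 1.1]
width: 0.3
```

Emit:
apply_moves:
  commands:
    - [[0,0,0.04,0,0,0],[0,0,0.04,0,0,0]]

```text
clock: 10.6
eef_pos: [483.1, 218.8, 106.1]
tool_rot: [-1.585, -0.002, 0.191]
force: [1.8, -6.3, 4.5]
width: -0.2
```

Force rises and motion stops, which suggests the stop. One more gentle check.

Emit:
apply_moves:
  commands:
    - [[0,0,0.03,0,0,0],[0,0,0.03,0,0,0]]

```text
clock: 10.77
eef_pos: [483.1, 218.7, 106.1]
tool_rot: [-1.589, -0.002, 0.189]
force: [0.8, -6.1, 2.3]
width: -0.0
```

Now I'll back off, rise, and move clear toward -y for a final look.

Emit:
apply_moves:
  commands:
    - [[0,0,-0.15,0,0,0],[0,0,-0.3,0,0,0],[0,-0.8,0,0,0,0],[0,-0.9,0,0,0,0],[0,-0.9,0,0,0,0],[0,-0.9,0,0,0,0],[0,0,-0.9,0,0,0],[0,0,-0.9,0,0,0]]

```text
clock: 11.43
eef_pos: [498.9, 140.9, 252.0]
tool_rot: [-1.574, -0.004, 0.207]
force: [0.6, 0.1, -1.1]
width: 0.2
```

Emit:
apply_moves:
  commands:
    - [[0,0,-0.9,0,0,0],[0,0,-0.9,0,0,0],[0,0,-0.9,0,0,0],[0,0,-0.9,0,0,0],[0,0,0,0,0,0],[0,0,0,0,0,0],[0,0,0,0,0,0]]

```text
clock: 12.02
eef_pos: [532.8, -16.0, 254.4]
tool_rot: [-1.573, -0.017, 0.196]
force: [-0.6, 0.8, 0.2]
width: -0.2
```

```bash
python3 - <<'E'
from h import *
s=readout.read_state();print(s['eef_pos'],s['force'])
d=snap('top','top4.png')
E
```

```text
[532.78515003 -16.01943224 254.35660951] [-0.55790788  0.84010878  0.15326651]
```

View pics/top4.png

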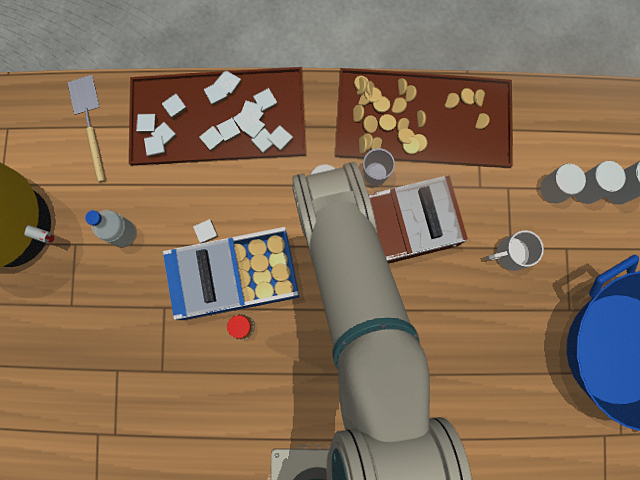

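```bash
python3 -c "
from cell import finish_job
print(finish_job())"
```

```text
the job is handed in; nothing more can be done
None
```

I pushed the brown box's cover shut first, then the blue box's cover open, using the closed fingertips on the outer faces of the ribs. I then backed the arm clear and handed the job in at about 12 s; no verdict is reported.

- **Stops:** Both covers slid at about 2 N. At the end of travel the force rose to about 6–9 N and the fingertips stopped moving.
- **Brown box:** After the push, the top view showed the cover's end bar at the box's right edge and the box unmoved.
- **Blue box:** The rib ended about where full opening should put it, with the mouth open and roughly the expected 20 mm of roof showing at the left.
- **Everything else:** In the last top view both boxes and the other objects stood where they began. The exception is the tin, which the arm mostly hid in that picture. It was unmoved in the view before the blue push, and the arm did not work near it after that.

No check failed or disagreed.

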